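Set and lock the guide of a cake-slab cutting board

TASK

Set the cutting board for its narrowest strips: with the fingertips push the wooden guide bar along the board until it is fully home against the dark end fence, sliding it flat and not lifting it. Then turn the wing nut clockwise (seen from above) with repeated fingertip strokes against its wings, without gripping it, until it is tight. Leave the other things on the board and table where they are.

Things in the scene. Friction and masses are not known exactly. Their poses are not given: they have to be found in the camera images.
- board: Fixed wooden cutting board 360 x 320 x 22 mm (x, y, z); origin at the centre of its underside, on the table. Its x axis points along the guide's travel towards the dark end fence, within 20 degrees of straight ahead of the robot; y to the left of that, z up. The nut's stud stands at x = -80, y = +50 mm.
- end_fence (a point): Middle of the upper near edge of the dark wooden end fence, a fixed rail 18 mm thick, 280 mm long along the board's y and 35 mm high above the board. Its near face looks to the board's -x; the guide bar is home when it lies against this face.
- side_rail (a point): Middle of the upper inner edge of the dark wooden side rail on the left of the nut, fixed, 18 mm thick, 200 mm long along the board's x, 45 mm high above the board. Its inner face is 42 mm from the nut's axis, so a finger does not pass between axis and rail; the other sides of the nut are open.
- stud_top (a point): Centre of the top of the fixed upright steel stud, 12 mm thick, on which the wing nut turns: the axis of the nut, 71 mm above the table.
- nut_seat (a point): Point on the nut's axis at the top of the guide's tongue, where the tight nut sits, 28 mm above the table.
- wing_end (a point): Outer end of one of the nut's two equal wings, 37 mm from the axis; it turns with the nut; the other wing is opposite. Brass wing nut: hub 24 mm thick on a 30 mm flange; flat upright wings 6 mm thick. This point is 50 mm above the table when tight, up to 6 mm higher when loose; from 20 mm off the axis to the end each wing is solid from 12 mm below to 12 mm above this point.
- wing_nut (a joint): Turn of the wing nut in rad, growing clockwise seen from above (tightening), the nut running down 5 mm a turn. 8.0 is tight, where it stops (the wings then give springily, about 0.12 rad at 10 N, and spring back; this value does not); it starts loose, between 0.5 and 4. It turns with about 0.05 N m of friction and stays where it is left.
- guide (a joint): Travel of the guide bar along the board's x axis in m: 0.070 is fully home against the end fence, where it stops; it starts between 0 and 0.035. It slides with about 2.5 N of friction and stays where it is left.
- guide_face (a point): Middle of the free part of the guide bar's near face (the face looking to the board's -x), 16 mm above the board's top, at the board's y = -30 mm. The pale wooden guide bar is 22 mm thick (x), 220 mm long (y, from -130 to +90 mm) and 32 mm high, lying on the board; a flat slotted steel tongue 40 mm wide and 6 mm thick runs from it towards -x at y = +50 mm, under the wing nut.
- guide_lift (a joint): How far the guide bar is lifted off the board, in m (0 lying flat; it has 10 mm of play and falls back). Its weight and guiding resist with about 6 N, so a finger that still presses hard on its face can drag it up: back off before rising.
- cutter: Loose round steel biscuit cutter, 60 mm across, 35 mm high, lying on the board's near right part; origin under its centre.
- nozzle: Loose conical metal icing nozzle, 28 mm across, 40 mm high, on the board beyond the end fence; origin under its centre.
- mug: Loose white mug, 80 mm across, 90 mm high, right of the board; origin under its centre.
- tub: Loose white tub with a blue lid, 100 mm across, 110 mm high, right of the board; origin under its centre.
- tin: Loose round dark cake pan with two small loop handles, 200 mm across, 60 mm high, left of the board; origin under its centre.
- palette: Loose kitchen spatula lying left of the board; origin under its middle.

How it is judged:
By the outcome, as a careful person would: the job done as asked, in the order asked, and still so for the second after the job is handed in, with the robot touching nothing.
It also fails if it takes over 58 s, if anything falls off the work surface, if the arm or the gripper's body presses on something with over 40 N, if the wrist force passes 120 N, or if a joint passes its speed limit or range.

ROBOT

A 6-joint arm with a two-finger parallel gripper is mounted at the origin on the work surface. World frame = base frame: x ahead of the robot, y to its left, z up, the work surface at z = 0. Lengths are in m, angles in rad, forces in N, time in s.
With the tool pointing down it reaches from about 0.375 to 0.9 m from the base axis. Payload 3.1 kg.
Tool frame: the origin (TCP) lies between the finger pads; the fingertips stand 22 mm ahead of it and the grasp point (between the pads) lies 3 mm ahead of it; z points along the fingers, y is the line along which they close (so a half turn about z gives the same grasp; the last joint's range is limited). The gripper opens to 87 mm and grips with 3 to 60 N. Pads are 19 mm wide; open, the fingers measure 117 mm over their backs; the gripper's body (75 mm by 190 mm) begins 51 mm behind the grasp point.
Start: joints at [-1.337, 0.527, 1.433, -0, 1.181, -0.178], TCP at [0.251, -0.572, 0.245] pointing down, gripper open.
Joint ranges: [-3.08, 3.08], [-0.75, 2.2], [0.22, 2.44], [-1.43, 4.57], [0, 2.65], [-2.85, 2.85]. Speed limits (rad/s): [2.79, 2.79, 3.14, 3.14, 3.14, 3.14].

INTERFACE

Orientations are given as a unit quaternion [x, y, z, w].
In Python, from rig import robot gives the robot as it stands.
- The arm moves only by the tool move_arm, never from a script. Its argument "series" is text: rows parted by semicolons, each of 6 numbers parted by spaces: the shift along the tool's x, y, z in mm, then the turn, a rotation vector about the tool's x, y, z in degrees. In form: dx dy dz ax ay az; .... A call has 1 to 8 rows; each row is the pose to reach, as a shift and turn from the pose commanded when the call began, along the tool's axes at that moment; what a row does not reach only later rows make up. A row lasts 1/12 s, in which the tool goes at most 41.7 mm and 7.16 degrees, less where a joint would pass 70% of its speed; a pose out of reach is approached as far as the arm can. A call with a gripper value outside its range is refused whole. "jaw" is the opening, from 0 (shut) to 1 (fully open), set as the call begins (left out, the last holds). The fingers move at their own pace and stop on an object; "newtons" is the grip in N (left out, the last holds). Time passes only in rows, so rows that repeat a pose let the fingers close. It gives the time, the measured TCP pose, the force, the opening and the grip force at its end, in the units of the state.
- robot.get_obs(): the state, without advancing time (a new reading comes with each control period).
- robot.camera(name): name is "side" or "top" or "wrist"; returns a dict with "img" (400x640x3 uint8, red, green, blue), "mtx" (3x3 intrinsics, pixels), "world_to_cam" (4x4, takes a point from world to camera coordinates). Camera axes: x right, y down, z forward; pixel columns grow to the right and rows downward; lengths in m; the calibration is good to about 2 mm. A picture is of the moment at which its call begins. There is no depth.
- robot.hand_in(): hands the job in; it is judged then, once.
Trained networks look in a picture, given as the dict that the camera call returned (one of the last four; its "shot" number tells which), for a name from the list of things; names that differ only in an ending like _2 or _b are one class to them, and where a whole thing is asked for, a point or a joint stands for the part that bears it (a point fixed in the world has none). Each returns a list of dicts, best first, with "p" (0 to 1); they miss things now and then, are a little off and sometimes report something else, mostly with a low value. They report only what shows in the picture. A call takes as long as a camera call.
- robot.search_frame(picture, thing): "xyz" ([x, y, z] in m, in world coordinates, good to about 4 mm: the middle of the surface that is visible of it).
- robot.tip_of(picture, thing): "xyz" ([x, y, z] in m, in world coordinates, good to about 4 mm: a listed point, or the origin of a listed thing).
The state is a dict: "time": time; "q": joint angles; "joint_velocities": joint speeds; "joint_torque": joint torques, N m; "position": TCP position; "tool_rot": TCP orientation; "ft_force": force on the tool from outside, world axes, zero at the start; "moment": the same for the moment, N m; "grip_width": finger opening in m; "grip_force": force on a finger pad.
Only numpy, scipy, OpenCV 4.12 (cv2) and the standard library are available. Lean on these libraries where they do the work, as an engineer would, in place of code of your own. Each camera call takes 0.05 s, during which the arm holds its last target. There are 200 camera calls.

## Working session

There is one attempt and no reset: what is moved stays moved. The work goes in short steps, Python scripts to look and compute and a tool call to move; the robot and the scene stay as the last step left them, time stands still between calls to the robot, and variables do not carry over. Pictures are saved under pics/ and viewed, at most 10 in all, crops included, and the job is handed in when it is done.

Besides the shell and the picture viewer there is one more tool, called after "Request:" as name(argument=value, ...) on one line, values as JSON. move_arm: Moves the arm, as the interface text tells. Its arguments: {"type":"object","properties":{"series":{"type":"string"},"jaw":{"type":"number"},"newtons":{"type":"number"}},"required":["series"]}

```bash
mkdir -p pics; cat > h.py <<'E'
from rig import robot
import numpy as np, cv2
from scipy.spatial.transform import Rotation as R
def proj(c,p):
    p=np.asarray(p,float); q=c["world_to_cam"]@np.r_[p,1]; u=c["mtx"]@q[:3]; return u[:2]/u[2]
def save(c,n): cv2.imwrite(f"pics/{n}.png",c["img"][:,:,::-1])
def tips(c,names):
    o={}
    for n in names:
        r=robot.tip_of(c,n)
        o[n]=r
        print(n,[(np.round(x["xyz"],4).tolist(),round(x["p"],2)) for x in r[:2]])
    return o
E
python3 - <<'E'
from h import *
o=robot.get_obs(); print({k:np.round(v,3).tolist() for k,v in o.items()})
for n in ["top","side"]:
    c=robot.camera(n); save(c,n+"0"); print(n)
    tips(c,["board","end_fence","side_rail","stud_top","wing_end","guide_face","cutter","nozzle","mug","tub","tin","palette"])
E
```

```text
{'time': 0.0, 'q': [-1.336, 0.528, 1.434, -0.0, 1.181, -0.178], 'joint_velocities': [0.001, 0.0, -0.0, 0.001, 0.0, -0.001], 'joint_torque': [0.001, -44.003, -17.659, 0.063, 0.058, -0.0], 'position': [0.251, -0.572, 0.244], 'tool_rot': [0.979, 0.205, -0.0, -0.001], 'ft_force': [0.483, 0.006, 0.33], 'moment': [-0.009, 0.09, 0.037], 'grip_force': 0.0, 'grip_width': 0.087}
top
board []
end_fence []
side_rail [([0.4961, 0.171, 0.0655], 0.93), ([0.5959, 0.0648, 0.0374], 0.44)]
stud_top [([0.4836, 0.1232, 0.0691], 0.76)]
wing_end [([0.5139, 0.1067, 0.0562], 0.57)]
guide_face [([0.5981, 0.065, 0.0378], 0.56)]
cutter [([0.4813, -0.0393, 0.0192], 0.51)]
nozzle [([0.6214, -0.4324, -0.0014], 0.58), ([0.7437, 0.0269, 0.0219], 0.55)]
mug [([0.42, -0.4053, 0.0008], 0.97)]
tub [([0.6234, -0.4344, 0.001], 0.72)]
tin [([0.6004, 0.4612, 0.0063], 0.97)]
palette [([0.3023, 0.4075, -0.0013], 0.93)]
side
board [([0.5739, 0.0936, 0.0002], 0.78)]
end_fence [([0.6775, 0.0933, 0.0548], 0.69), ([0.5952, 0.4628, -0.0013], 0.21)]
side_rail [([0.4953, 0.1692, 0.0673], 0.67), ([0.676, 0.0935, 0.0534], 0.45)]
stud_top [([0.4843, 0.127, 0.0713], 0.64)]
wing_end [([0.5131, 0.1119, 0.0632], 0.61)]
guide_face [([0.5977, 0.0661, 0.0364], 0.72)]
cutter [([0.4821, -0.0404, 0.0244], 0.55)]
nozzle [([0.7446, 0.0236, 0.0208], 0.56)]
mug [([0.4278, -0.407, 0.0022], 0.95)]
tub [([0.6239, -0.4298, -0.0001], 0.6)]
tin [([0.5966, 0.4622, 0.0013], 0.62)]
palette [([0.3025, 0.4112, 0.0017], 0.71)]
```

View pics/top0.png

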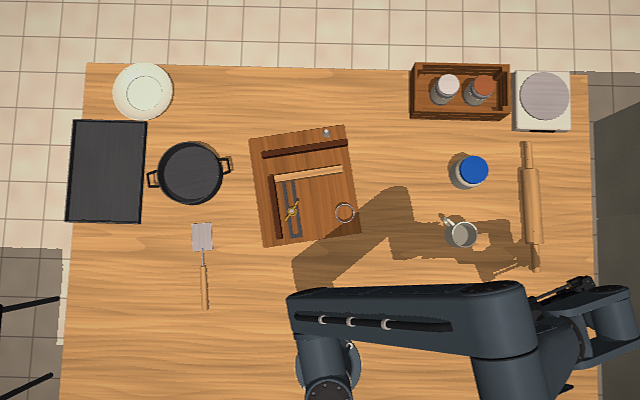

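View pics/side0.png

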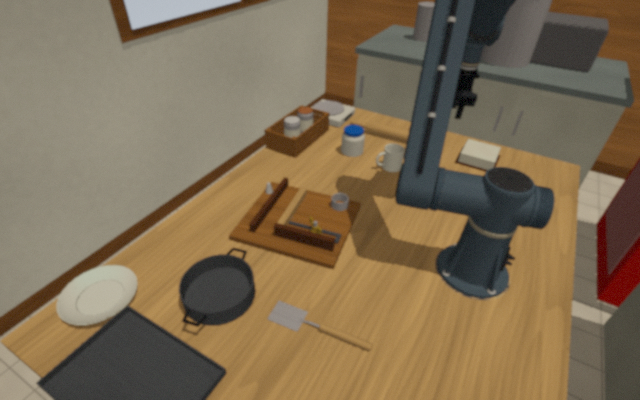

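Top: board at about px (305,185), yawed about +11°. The guide bar runs from (275,178) to (343,168), with the fence above it at (305,147). The nut is at (292,211) with the rail to its left, and the cutter is at (344,212). The side view agrees. I'll move above the board with the jaw shut.

Request:
move_arm(series="29 -28 0 0 0 1.5; 58 -56 0 0 0 3; 87 -84 0 0 0 4.5; 116 -112 0 0 0 6; 145 -140 0 0 0 7.5; 174 -168 0 0 0 9; 203 -196 0 0 0 11; 232 -224 0 0 0 12.7", jaw=0)

```text
time: 1.97
position: [0.3738, -0.2725, 0.2448]
tool_rot: [0.996, 0.094, 0.0, 0.0]
ft_force: [0.0, -0.9, 0.3]
grip_width: 0.0417
grip_force: 0.0
```

Request:
move_arm(series="18 -28 0 0 0 0; 38 -60 0 0 0 0; 60 -92 0 0 0 0; 82 -124 0 0 0 0; 104 -156 0 0 0 0; 126 -188 0 0 0 0; 147 -220 0 0 0 0; 166 -250 0 0 0 0")

```text
time: 2.63
position: [0.4896, 0.0049, 0.2449]
tool_rot: [0.995, 0.096, 0.0, 0.0]
ft_force: [1.7, -0.7, 0.1]
grip_width: 0.0011
grip_force: 0.0
```

Request:
move_arm(series="15 -25 0 0 0 0; 28 -45 0 0 0 0; 32 -56 0 0 0 0; 32 -58 0 0 0 0; 32 -58 0 0 0 0")

```text
time: 3.05
position: [0.5087, 0.0659, 0.2444]
tool_rot: [0.995, 0.096, -0.001, 0.0]
ft_force: [0.6, -0.5, 0.4]
grip_width: 0.0003
grip_force: 0.0
```

```bash
python3 - <<'E'
from h import *
o=robot.get_obs(); print(o["time"],o["position"],o["tool_rot"],o["grip_width"],o["ft_force"])
c=robot.camera("wrist"); save(c,"w1")
tips(c,["end_fence","side_rail","stud_top","nut_seat","wing_end","guide_face","cutter"])
E
```

```text
3.05 [0.508652   0.06588344 0.2444191 ] [ 9.95367742e-01  9.61392358e-02 -5.08281490e-04  2.16087867e-04] 0.00026047235175702334 [ 0.57014905 -0.45685415  0.44329951]
end_fence []
side_rail [([0.4904, 0.1695, 0.0637], 0.65)]
stud_top [([0.4856, 0.1289, 0.0696], 0.89)]
nut_seat [([0.4872, 0.128, 0.025], 0.84)]
wing_end [([0.5151, 0.1131, 0.0542], 0.62)]
guide_face [([0.5979, 0.0647, 0.0415], 0.63)]
cutter [([0.4795, -0.0384, 0.0236], 0.97)]
```

View pics/w1.png

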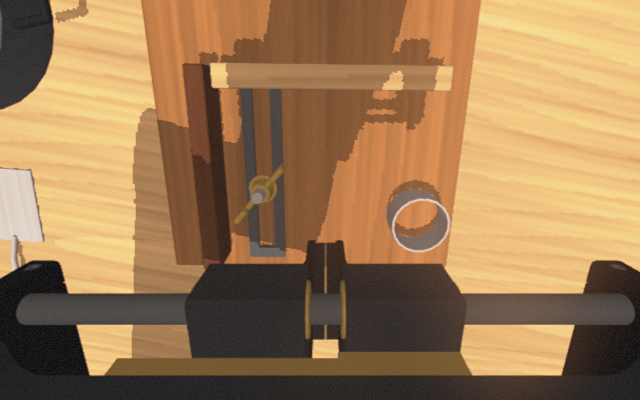

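The wrist view shows the guide bar from (212,75) to (451,78). The stud is at (258,196), with wing ends at (237,222) and (283,168). The board is nearly aligned with the tool, and I'll compute its frame from these pixels.

```bash
cat >> h.py <<'E'
def ray(c,uv,z):
    W=np.linalg.inv(c["world_to_cam"]); d=W[:3,:3]@np.linalg.inv(c["mtx"])@np.r_[uv,1]; o=W[:3,3]
    return o+d*(z-o[2])/d[2]
E
python3 - <<'E'
from h import *
c=robot.camera("wrist")
P=lambda u,v,z: ray(c,(u,v),z)
for a,b,z in [((212,64),(452,67),.054),((212,88),(451,90),.054),((145,0),(177,264),.022),((236,222),(283,168),.066),((185,66),(205,264),.067),((210,65),(231,245),.067)]:
    p,q=P(*a,z),P(*b,z); print(np.round(p,4),np.round(q,4),"len",np.linalg.norm(p-q).round(4),"ang",np.degrees(np.arctan2(*(q-p)[1::-1])).round(2))
print("stud",P(257,197,.071))
E
```

```text
[0.5947 0.1832 0.054 ] [ 0.6327 -0.029   0.054 ] len 0.2156 ang -79.85
[0.5742 0.1814 0.054 ] [ 0.6136 -0.034   0.054 ] len 0.219 ang -79.64
[0.639  0.2597 0.022 ] [0.3673 0.2143 0.022 ] len 0.2755 ang -170.52
[0.4525 0.143  0.066 ] [0.5155 0.1054 0.066 ] len 0.0734 ang -30.89
[0.5886 0.2019 0.067 ] [0.4006 0.1692 0.067 ] len 0.1909 ang -170.13
[0.5935 0.1808 0.067 ] [0.4271 0.1451 0.067 ] len 0.1702 ang -167.89
stud [0.484017   0.12513234 0.071     ]
```

Request:
move_arm(series="18 6 20 0 0 0.5; 38 12 50 0 0 1; 52 16 84 0 0 1; 56 17 116 0 0 1; 56 17 146 0 0 1; 56 17 170 0 0 1; 56 17 184 0 0 1; 56 17 188 0 0 1")

```text
time: 4.17
position: [0.5657, 0.0596, 0.0536]
tool_rot: [0.996, 0.086, -0.003, -0.0]
ft_force: [-0.4, -0.0, 0.5]
grip_width: 0.0008
grip_force: 0.0
```

Request:
move_arm(series="4 0 0 0 0 0; 9 0 0 0 0 0; 14 0 0 0 0 0; 19 0 0 0 0 0; 24 0 0 0 0 0; 29 0 0 0 0 0; 34 0 0 0 0 0; 39 0 0 0 0 0")

```text
time: 4.83
position: [0.606, 0.0667, 0.0569]
tool_rot: [0.996, 0.087, -0.0, -0.0]
ft_force: [-4.0, -0.4, 2.3]
grip_width: 0.0002
grip_force: 1.5
```

Request:
move_arm(series="5 0 0 0 0 0; 10 0 0 0 0 0; 15 0 0 0 0 0; 20 0 0 0 0 0; 25 0 0 0 0 0; 29 0 0 0 0 0; 33 0 0 0 0 0; 36 0 0 0 0 0")

```text
time: 5.5
position: [0.6417, 0.073, 0.0564]
tool_rot: [0.996, 0.087, -0.0, -0.0]
ft_force: [-2.4, 0.4, 1.0]
grip_width: 0.0006
grip_force: 1.4
```

Request:
move_arm(series="2 0 0 0 0 0; 4 0 0 0 0 0; 6 0 0 0 0 0; 7 0 0 0 0 0; 8 0 0 0 0 0; 8 0 0 0 0 0")

```text
time: 6.0
position: [0.6437, 0.0732, 0.0562]
tool_rot: [0.996, 0.087, -0.007, 0.0]
ft_force: [-11.6, -4.5, 9.6]
grip_width: 0.0003
grip_force: 6.3
```

Request:
move_arm(series="-8 0 0 0 0 0; -20 0 0 0 0 0; -36 -3 -20 0 0 0; -60 -6 -50 0 0 0; -85 -10 -85 0 0 0; -110 -14 -118 0 0 0; -132 -17 -145 0 0 0; -140 -17 -150 0 0 0")

```text
time: 6.67
position: [0.5089, 0.0666, 0.2111]
tool_rot: [0.996, 0.087, 0.005, 0.001]
ft_force: [-0.1, -0.4, -0.2]
grip_width: 0.0004
grip_force: 0.0
```

```bash
python3 - <<'E'
from h import *
o=robot.get_obs(); print(o["time"],o["position"],o["tool_rot"],o["ft_force"])
c=robot.camera("wrist"); save(c,"w2")
tips(c,["end_fence","stud_top","wing_end","guide_face"])
c=robot.camera("side"); cv2.imwrite("pics/s2.png",cv2.resize(c["img"][170:270,220:370,::-1],(750,500),interpolation=cv2.INTER_CUBIC))
tips(c,["guide_face","end_fence"])
E
```

```text
6.6667 [0.50891312 0.06661235 0.21112352] [9.96209256e-01 8.68686773e-02 4.50586600e-03 8.05432704e-04] [-0.11940166 -0.36029652 -0.16261535]
end_fence []
stud_top [([0.4857, 0.1286, 0.0711], 0.92)]
wing_end [([0.5149, 0.108, 0.0532], 0.83)]
guide_face [([0.6543, 0.0765, 0.0429], 0.94)]
guide_face [([0.6552, 0.0773, 0.0372], 0.66)]
end_fence [([0.6764, 0.0945, 0.0533], 0.79)]
```

View pics/w2.png

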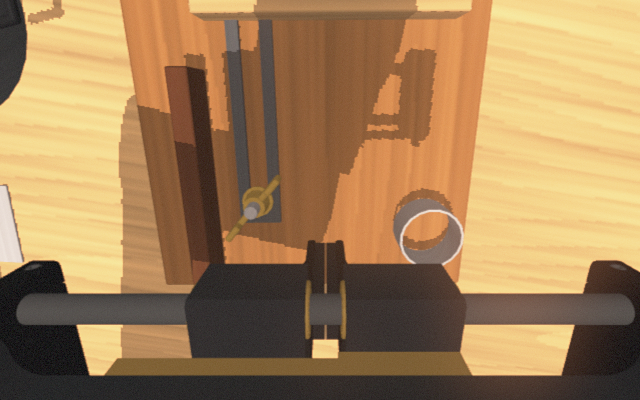

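The wrist view shows the guide moved up to row 15, at the top edge. The nut is unmoved at (254,210), with wing ends at (230,239) and (278,180). I'll check the gap at the fence in the side crop.

View pics/s2.png

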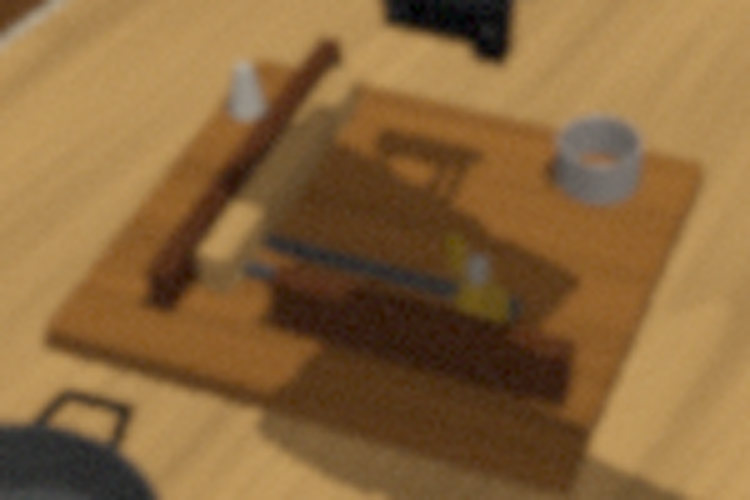

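The crop shows the guide at (230,240) flush against the fence with no gap, so it is home. Next I'll drop the fingertip beside the nut on its far side, between the wings.

Request:
move_arm(series="5 -30 10 0 0 0; 11 -60 30 0 0 0; 15 -80 60 0 0 0; 16 -83 80 0 0 0; 16 -83 80 0 0 0")

```text
time: 7.48
position: [0.507, 0.1523, 0.1218]
tool_rot: [0.996, 0.088, -0.005, -0.0]
ft_force: [-2.4, -0.0, -0.5]
grip_width: 0.0004
grip_force: 0.0
```

```bash
cat >> h.py <<'E'
S=np.array([.485,.1265]); Y=np.radians(10); B=np.array([[np.cos(Y),np.sin(Y)],[-np.sin(Y),np.cos(Y)]])
def tcp():
    o=robot.get_obs(); b=B@(o["position"][:2]-S)*1000
    print(o["time"],"board",b.round(1),"z",round(o["position"][2]*1000,1),"rho",np.hypot(*b).round(1),"phi",np.degrees(np.arctan2(b[1],b[0])).round(1),o["ft_force"].round(1)); return b
def wing(c):
    for n in ("stud_top","wing_end"):
        for r in robot.tip_of(c,n)[:2]:
            b=B@(np.array(r["xyz"])[:2]-S)*1000; print(n,b.round(1),round(r["xyz"][2],3),"phi",np.degrees(np.arctan2(b[1],b[0])).round(1),round(r["p"],2))
E
python3 - <<'E'
from h import *
c=robot.camera("wrist"); tcp(); save(c,"w3"); wing(c)
for p in [(0,0,.071)]: print(proj(c,np.r_[S,.071]))
E
```

```text
7.5333 board [27.3 20.7] z 123.7 rho 34.2 phi 37.2 [ 0.3  0.3 -0.1]
wing_end [ 28.7 -22.2] 0.055 phi -37.8 0.8
[357.53241887 273.55416975]
```

Request:
move_arm(series="0 0 20 0 0 0; 0 0 40 0 0 0; 0 0 55 0 0 0; 0 0 60 0 0 0")

```text
time: 7.97
position: [0.5102, 0.1502, 0.0662]
tool_rot: [0.996, 0.086, -0.0, 0.0]
ft_force: [-0.6, -0.3, -1.1]
grip_width: 0.0003
grip_force: 0.0
```

```bash
cat >> h.py <<'E'
def rows(p0,phis,rho=34):
    f=np.radians(phis); x=rho*np.cos(f)-p0[0]; y=-(rho*np.sin(f)-p0[1]); print("; ".join(f"{a:.0f} {b:.0f} 0 0 0 0" for a,b in zip(x,y)))
E
python3 - <<'E'
from h import *
b=tcp()
pt=lambda f:34*np.array([np.cos(np.radians(f)),np.sin(np.radians(f))])
rows(b,np.arange(27,-54,-10)[:8]); rows(pt(-43),np.arange(-53,-124,-10)); rows(pt(-123),np.arange(-133,-204,-10)); rows(pt(-203),[-213,-213])
E
```

```text
7.9667 board [29. 19.] z 66.2 rho 34.6 phi 33.3 [-0.6 -0.3 -1.1]
1 4 0 0 0 0; 4 9 0 0 0 0; 5 15 0 0 0 0; 5 21 0 0 0 0; 4 27 0 0 0 0; 2 32 0 0 0 0; -0 38 0 0 0 0; -4 42 0 0 0 0
-4 4 0 0 0 0; -9 7 0 0 0 0; -15 9 0 0 0 0; -21 11 0 0 0 0; -27 11 0 0 0 0; -33 10 0 0 0 0; -38 8 0 0 0 0; -43 5 0 0 0 0
-5 -4 0 0 0 0; -9 -8 0 0 0 0; -12 -13 0 0 0 0; -14 -19 0 0 0 0; -15 -24 0 0 0 0; -15 -30 0 0 0 0; -15 -36 0 0 0 0; -13 -42 0 0 0 0
3 -5 0 0 0 0; 3 -5 0 0 0 0
```

Request:
move_arm(series="1 4 0 0 0 0; 4 9 0 0 0 0; 5 15 0 0 0 0; 5 21 0 0 0 0; 4 27 0 0 0 0; 2 32 0 0 0 0; 0 38 0 0 0 0; -4 42 0 0 0 0")

```text
time: 8.63
position: [0.5139, 0.1085, 0.0669]
tool_rot: [0.996, 0.087, 0.001, 0.0]
ft_force: [1.5, 2.3, 1.0]
grip_width: 0.0005
grip_force: 0.7
```

Request:
move_arm(series="-4 4 0 0 0 0; -9 7 0 0 0 0; -15 9 0 0 0 0; -21 11 0 0 0 0; -27 11 0 0 0 0; -33 10 0 0 0 0; -38 8 0 0 0 0; -43 5 0 0 0 0")

```text
time: 9.3
position: [0.4711, 0.0966, 0.0666]
tool_rot: [0.996, 0.087, 0.0, 0.0]
ft_force: [1.5, 0.3, -0.3]
grip_width: 0.0002
grip_force: 1.0
```

```bash
python3 - <<'E'
from h import *
tcp(); c=robot.camera("side"); wing(c)
E
```

```text
9.3 board [-18.9 -27.1] z 66.6 rho 33.0 phi -124.9 [ 1.5  0.3 -0.3]
stud_top [-4.5 -1. ] 0.072 phi -167.3 0.62
wing_end [-34.7 -15.1] 0.06 phi -156.4 0.4
wing_end [183.8 -66.9] 0.056 phi -20.0 0.31
```

Request:
move_arm(series="-5 -4 0 0 0 0; -9 -8 0 0 0 0; -12 -13 0 0 0 0; -14 -19 0 0 0 0; -15 -24 0 0 0 0; -15 -30 0 0 0 0; -15 -36 0 0 0 0; -13 -42 0 0 0 0")

```text
time: 10.12
position: [0.4498, 0.1364, 0.0663]
tool_rot: [0.996, 0.087, -0.002, -0.0]
ft_force: [-0.0, -3.7, 0.9]
grip_width: 0.0006
grip_force: 1.1
```

Request:
move_arm(series="2 -3 0 0 0 0; 3 -5 0 0 0 0; 1 0 0 0 0 0; 0 0 -20 0 0 0; 0 0 -45 0 0 0; 0 0 -56 0 0 0; 0 0 -56 0 0 0")

```text
time: 10.7
position: [0.4533, 0.1359, 0.1247]
tool_rot: [0.996, 0.087, 0.003, -0.0]
ft_force: [-0.3, -0.3, 0.5]
grip_width: 0.0007
grip_force: 0.0
```

```bash
python3 - <<'E'
from h import *
b=tcp(); c=robot.camera("side"); wing(c); c=robot.camera("top"); wing(c)
print(28-b[0],-(19-b[1]))
E
```

```text
10.7 board [-29.6  14.8] z 124.7 rho 33.1 phi 153.5 [-0.3 -0.3  0.5]
stud_top [-1.6  1.7] 0.068 phi 133.6 0.72
wing_end [-20.   38.9] 0.055 phi 117.2 0.6
stud_top [-7.  -2.7] 0.072 phi -158.6 0.69
stud_top [181.3 -66.8] 0.059 phi -20.2 0.2
wing_end [179.6 -68. ] 0.055 phi -20.7 0.25
57.58153597091135 -4.220843666191712
```

Request:
move_arm(series="20 -2 0 0 0 0; 40 -4 0 0 0 0; 56 -4 0 0 0 0; 58 -4 15 0 0 0; 58 -4 38 0 0 0; 58 -4 54 0 0 0; 58 -4 58 0 0 0; 58 -4 58 0 0 0")

```text
time: 11.67
position: [0.5066, 0.1497, 0.0627]
tool_rot: [0.996, 0.087, -0.002, -0.0]
ft_force: [0.4, -0.6, 0.1]
grip_width: 0.0004
grip_force: 0.0
```

Request:
move_arm(series="1 4 0 0 0 0; 4 9 0 0 0 0; 5 15 0 0 0 0; 5 21 0 0 0 0; 4 27 0 0 0 0; 2 32 0 0 0 0; 0 38 0 0 0 0; -4 42 0 0 0 0")

```text
time: 12.33
position: [0.512, 0.1071, 0.0648]
tool_rot: [0.996, 0.086, 0.001, -0.0]
ft_force: [1.9, 1.4, 0.2]
grip_width: 0.0005
grip_force: 0.7
```

```bash
python3 - <<'E'
from h import *
b=tcp(); c=robot.camera("side"); wing(c)
E
```

```text
12.3333 board [ 23.2 -23.8] z 64.8 rho 33.2 phi -45.8 [1.9 1.4 0.2]
stud_top [20.5 45.1] 0.069 phi 65.5 0.46
wing_end [-14.9  37.4] 0.059 phi 111.8 0.43
```

Request:
move_arm(series="-4 4 0 0 0 0; -7 6 0 0 0 0; -11 8 0 0 0 0; -15 9 0 0 0 0")

```text
time: 12.82
position: [0.4984, 0.0963, 0.0646]
tool_rot: [0.996, 0.087, 0.001, -0.0]
ft_force: [2.7, 1.2, -0.9]
grip_width: 0.0004
grip_force: 1.3
```

Request:
move_arm(series="-5 1 0 0 0 0; -9 1 0 0 0 0; -13 1 0 0 0 0; -17 1 0 0 0 0")

```text
time: 13.15
position: [0.4813, 0.0922, 0.0646]
tool_rot: [0.996, 0.087, 0.0, 0.0]
ft_force: [1.9, -0.3, -0.5]
grip_width: 0.0007
grip_force: 0.9
```

Request:
move_arm(series="-4 -1 0 0 0 0; -8 -3 0 0 0 0; -12 -6 0 0 0 0; -16 -8 0 0 0 0")

```text
time: 13.48
position: [0.4634, 0.0976, 0.0645]
tool_rot: [0.996, 0.087, -0.001, 0.0]
ft_force: [0.8, -1.1, 0.2]
grip_width: 0.0005
grip_force: 0.6
```

Request:
move_arm(series="-3 -3 0 0 0 0; -6 -7 0 0 0 0; -8 -11 0 0 0 0; -9 -15 0 0 0 0")

```text
time: 13.82
position: [0.4523, 0.111, 0.0645]
tool_rot: [0.996, 0.087, -0.0, 0.0]
ft_force: [0.5, -1.9, -0.8]
grip_width: 0.0002
grip_force: 1.4
```

Request:
move_arm(series="-1 -5 0 0 0 0; -1 -9 0 0 0 0; -1 -13 0 0 0 0; -1 -17 0 0 0 0")

```text
time: 14.15
position: [0.4486, 0.1277, 0.0645]
tool_rot: [0.996, 0.087, -0.001, 0.0]
ft_force: [0.5, -2.3, -0.1]
grip_width: 0.0001
grip_force: 1.1
```

```bash
python3 - <<'E'
from h import *
b=tcp(); c=robot.camera("side"); wing(c)
E
```

```text
14.15 board [-35.7   7.5] z 64.5 rho 36.5 phi 168.1 [ 0.5 -2.3 -0.1]
stud_top [-1.1  0.6] 0.07 phi 151.6 0.74
stud_top [15.5 42. ] 0.069 phi 69.7 0.62
```

Request:
move_arm(series="1 -4 0 0 0 0; 3 -7 0 0 0 0; 5 -10 0 0 0 0; 6 -11 0 0 0 0")

```text
time: 14.63
position: [0.4529, 0.1396, 0.0645]
tool_rot: [0.996, 0.087, -0.0, -0.0]
ft_force: [-1.3, -2.5, -0.4]
grip_width: 0.0007
grip_force: 0.8
```

Still turning freely, so I'll lift, look and go back for the next stroke.

Request:
move_arm(series="-1 3 0 0 0 0; -1 3 -20 0 0 0; -1 3 -45 0 0 0; 10 0 -58 0 0 0; 30 -2 -58 0 0 0; 50 -2 -58 0 0 0; 59 -1 -58 0 0 0; 59 -1 -58 0 0 0")

```text
time: 15.3
position: [0.5137, 0.1505, 0.1228]
tool_rot: [0.996, 0.087, 0.002, -0.0]
ft_force: [0.6, 0.2, 0.8]
grip_width: 0.0008
grip_force: 0.0
```

```bash
python3 - <<'E'
from h import *
b=tcp(); print(28-b[0],-(19-b[1]))
c=robot.camera("wrist"); save(c,"w4"); wing(c); c=robot.camera("side"); wing(c)
E
```

```text
15.3 board [32.4 18.6] z 122.8 rho 37.4 phi 29.8 [0.6 0.2 0.8]
-4.440972520915196 -0.39950679624802277
wing_end [ 18.7 -30.9] 0.048 phi -58.8 0.92
stud_top [0.5 4.4] 0.068 phi 83.9 0.87
wing_end [ 12.7 -26.9] 0.053 phi -64.7 0.57
```

View pics/w4.png

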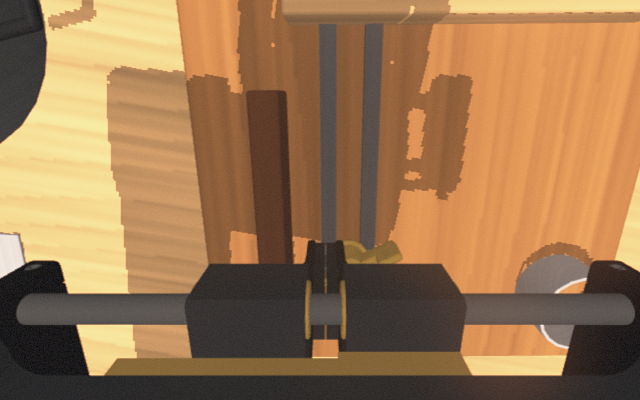

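The nut's hub shows at (355,252) with the wing end at (395,248), so this wing is at about -61°. For the third stroke I'll step slowly and watch the force.

Request:
move_arm(series="-4 0 15 0 0 0; -4 0 38 0 0 0; -4 0 55 0 0 0; -4 0 59 0 0 0; -4 0 59 0 0 0")

```text
time: 16.02
position: [0.5055, 0.1495, 0.0624]
tool_rot: [0.996, 0.087, -0.002, -0.0]
ft_force: [0.2, -0.7, -0.8]
grip_width: 0.0006
grip_force: 0.0
```

Request:
move_arm(series="1 4 0 0 0 0; 4 9 0 0 0 0; 5 15 0 0 0 0; 5 21 0 0 0 0; 4 27 0 0 0 0; 2 32 0 0 0 0; 1 35 0 0 0 0; 0 38 0 0 0 0")

```text
time: 16.68
position: [0.5136, 0.1118, 0.0637]
tool_rot: [0.996, 0.086, 0.0, -0.0]
ft_force: [0.5, 1.5, 0.8]
grip_width: 0.0002
grip_force: 0.8
```

Request:
move_arm(series="-2 3 0 0 0 0; -4 5 0 0 0 0; -6 7 0 0 0 0")

```text
time: 16.93
position: [0.5092, 0.1042, 0.0636]
tool_rot: [0.996, 0.087, 0.0, 0.0]
ft_force: [0.7, 1.9, -0.5]
grip_width: 0.0005
grip_force: 0.7
```

Request:
move_arm(series="-3 2 0 0 0 0; -6 4 0 0 0 0; -9 5 0 0 0 0")

```text
time: 17.18
position: [0.5011, 0.0977, 0.0636]
tool_rot: [0.996, 0.087, 0.001, -0.0]
ft_force: [2.0, 1.9, -0.8]
grip_width: 0.0005
grip_force: 1.2
```

Request:
move_arm(series="-3 1 0 0 0 0; -6 2 0 0 0 0; -9 2 0 0 0 0")

```text
time: 17.43
position: [0.4955, 0.0944, 0.064]
tool_rot: [0.996, 0.086, 0.004, 0.0]
ft_force: [7.6, 4.8, -2.3]
grip_width: 0.0005
grip_force: 3.8
```

Request:
move_arm(series="-1 0 0 0 0 0; -3 0 0 0 0 0; -4 0 0 0 0 0; -4 0 0 0 0 0")

```text
time: 17.77
position: [0.4946, 0.0939, 0.0645]
tool_rot: [0.996, 0.086, 0.007, 0.0]
ft_force: [10.3, 5.1, -3.3]
grip_width: 0.0003
grip_force: 4.7
```

```bash
python3 - <<'E'
from h import *
b=tcp()
E
```

```text
17.7667 board [  3.8 -33.8] z 64.5 rho 34.0 phi -83.6 [10.3  5.1 -3.3]
```

Request:
move_arm(series="-1 0 0 0 0 0; -3 0 0 0 0 0; -3 0 0 0 0 0; -3 0 0 0 0 0")

```text
time: 18.1
position: [0.4936, 0.0934, 0.0647]
tool_rot: [0.996, 0.086, 0.009, 0.0]
ft_force: [11.8, 5.7, -3.9]
grip_width: 0.0003
grip_force: 5.6
```

Request:
move_arm(series="5 0 0 0 0 0; 14 3 0 0 0 0; 22 6 0 0 0 0; 24 8 -25 0 0 0; 24 20 -60 0 0 0; 10 50 -95 0 0 0; 10 80 -130 0 0 0; 10 85 -145 0 0 0")

```text
time: 18.77
position: [0.5092, 0.0086, 0.2104]
tool_rot: [0.996, 0.086, -0.001, 0.001]
ft_force: [0.9, -1.0, -0.4]
grip_width: 0.0004
grip_force: 0.0
```

```bash
python3 - <<'E'
from h import *
b=tcp()
c=robot.camera("wrist"); save(c,"w5"); wing(c); tips(c,["guide_face","cutter"]); c=robot.camera("side"); tips(c,["guide_face","end_fence","nozzle"])
E
```

```text
18.7667 board [   3.3 -120.3] z 210.4 rho 120.4 phi -88.4 [ 0.9 -1.  -0.4]
stud_top [1.5 6. ] 0.071 phi 76.3 0.64
wing_end [ -4.3 -34. ] 0.048 phi -97.2 0.79
guide_face []
cutter [([0.4773, -0.0362, 0.023], 0.8)]
guide_face [([0.6551, 0.0773, 0.0361], 0.79)]
end_fence [([0.6791, 0.0962, 0.0554], 0.9)]
nozzle [([0.7425, 0.0255, 0.0193], 0.4)]
```

View pics/w5.png

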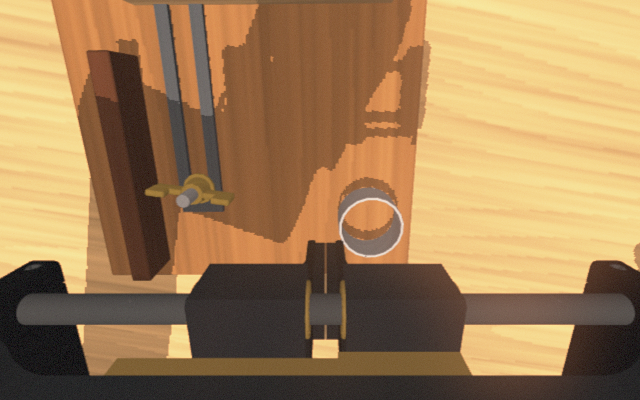

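The wrist view shows the nut at (195,190) with its wings across the board at about -98°. That is roughly 418° of turning in all, and it held springily at 13 N. The guide is still at the fence and the cutter is in place at (370,225), so I'll hand in.

```bash
python3 -c "
from rig import robot
print(robot.hand_in())"
```

```text
the job is handed in; nothing more can be done
None
```

The guide bar was pushed flat until it was home against the end fence. The wing nut was then turned clockwise about 418° in three fingertip strokes, until it stopped springily at about 13 N. The job was handed in after about 19 s with the arm clear of everything. No verdict came back.

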